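# Put the scale's battery pack on charge

## Task

Put the orange battery pack on charge: bring it along the grey dock's deck into the bay, press it down until its top is flush with the bay's rim, then slide the red lock fully over it and let go of everything. Do not shift or knock over the bottles, jar, bowl, carton or the blue spare pack.

Things in the scene. Friction and masses are not known exactly. Their poses are not given: they have to be found in the camera images.
- pack_center (a point): Centre of the orange battery pack with two black bands and a white label: a block 100 mm long (its x) x 66 mm wide (y) x 36 mm high, about 0.35 kg. It starts flat on the dock's deck, its length roughly along the deck (up to 0.15 rad askew, 10 mm off the centre line, centre 167 to 189 mm short of the bay's). One or two fingertips can push it along; it may enter the bay either end first, label up.
- bay (a point): Centre of the bay's opening, level with its rim (52 mm above the table), in the fixed grey dock, 362 x 150 mm. x points along the dock from the deck into the bay (roughly world +y), z up. The bay spans x = -52.5 to 52.5, y = -35.5 to 35.5 mm: 2.5 mm loose all round the pack. Walls reach the rim on three sides; the side towards the deck (-x) is open down to the deck.
- deck (a point): Middle of the dock's flat deck, on its surface, 22 mm below the rim; axes as the bay. In the bay frame the deck lies at x = -247 to -52.5 mm, 150 mm wide, ending at the bay's edge. There two wings, as high as the rim, flare out from y = +-35.5 at x = -52.5 to y = +-51.5 at x = -112.5 mm and guide the pack in; a pack pushed in well off centre can bind on them.
- plate_top (a point): Top centre of the brass contact plate (80 x 50 mm) in the bay. At first it is 6 mm below the deck, 28 mm below the rim, and its friction bears the pack with its top 8 mm proud of the rim. Pressing the middle of the pack with some 5 to 8 N moves it down; it stays where left, no spring back. Fully home, the pack rests on a solid ledge 36 mm below the rim: top level with the rim, centre 18 mm below.
- lock (a joint): Red lock slide beyond the bay: 0 = open (starts at 0 to 4 mm), 0.030 m = fully shut; it moves towards the bay frame's -x, over the pack's end. Friction about 2 N, stays where left. Its plate (40 mm along x, 66 wide, 6 thick) runs 2 mm above the rim, so it strikes the pack's end if the pack is still proud. Open, its front edge is 3.5 mm beyond the bay; shut, it covers about 25 mm of the pack.
- lock_tab (a point): Centre of the upright red tab on the lock slide, by which it is pushed: 8 mm thick along x, 50 mm wide along y, 25 mm high, from 8 to 33 mm above the rim; axes as the bay. With the lock at 0 it stands at x = +88 mm in the bay frame, at 0.030 at x = +58; the dock ends at x = +115 mm. Push it from its far side, towards -x.
- spare_center (a point): Bystander: centre of the blue spare battery pack, 100 x 66 x 36 mm, lying on the table on the robot's side of the dock. Leave it.
- sauce: Bystander: amber sauce bottle with a red label and cap, 60 mm in diameter, 200 mm high, standing beyond the dock. Origin under its centre.
- jar: Bystander: green glass jar with a yellow cap, 70 mm in diameter, 95 mm high, standing beyond the dock. Origin under its centre.
- soy: Bystander: amber bottle with a yellow label, 64 mm in diameter, 190 mm high, at the left of the table. Origin under its centre.
- bowl: Bystander: blue bowl, 150 mm in diameter, 60 mm high, at the left of the table. Origin under its centre.
- carton: Bystander: cardboard carton with a green band, 90 x 140 x 100 mm high, at the right of the table. Origin under its centre.
There are look-alikes about, which are no part of the job. Leave any green look-alike of the part that bears pack_center alone.

How it is judged:
By the outcome, as a careful person would: the job done as asked, in the order asked, and still so for the second after the job is handed in, with the robot touching nothing.
It also fails if it takes over 67 s, if anything falls off the work surface, if the arm or the gripper's body presses on something with over 40 N, if the wrist force passes 120 N, or if a joint passes its speed limit or range.

## Robot

A 7-joint arm with a two-finger parallel gripper is mounted at the origin on the work surface. World frame = base frame: x ahead of the robot, y to its left, z up, the work surface at z = 0. Lengths are in m, angles in rad, forces in N, time in s.
With the tool pointing down it reaches from about 0.4 to 0.85 m from the base axis. Payload 10.4 kg.
Tool frame: the origin (TCP) lies at the very end of the fingers, on their centre line; the grasp point (between the pads) lies 19 mm behind it (manip.grip_depth is the distance from the TCP to the grasp point, in m); z points along the fingers, y is the direction in which the jaws open and shut (so a half turn about z gives the same grasp; the last joint's range is limited). The gripper opens to 85 mm and grips with 20 to 120 N. Pads are 22 mm wide; open, the fingers measure 114 mm over their backs; the gripper's body (76 mm by 85 mm) begins 54 mm behind the grasp point. The pads swing forward as they close: fully open they stand 13 mm farther back than shut.
Start: joints at [-1.164, 0.332, -0.065, 1.46, 0.022, 1.35, -0.088], TCP at [0.26, 0.568, 0.231] pointing down, gripper open.
Joint ranges: [-2.6, 2.6], [-0.5, 2.12], [-1.47, 1.34], [0.16, 2.42], [-1.27, 4.41], [0.06, 2.06], [-2.6, 2.6]. Speed limits (rad/s): [2.22, 2.22, 2.79, 2.79, 3.14, 3.14, 3.14].

## Interface

Orientations are given as a unit quaternion [w, x, y, z].
In Python, from bench import manip gives the robot as it stands.
- The arm moves only by the tool servo_tool, never from a script. Its argument "commands" is a list of rows, each an object of numbers: "x", "y", "z": the shift along the tool's x, y, z in mm; "ax", "ay", "az": the turn, a rotation vector about the tool's x, y, z in degrees. In form: [{"x": .., "y": .., "z": .., "ax": .., "ay": .., "az": ..}, ...]. A call has 1 to 20 rows; each row shifts and turns the commanded pose from where the row before left it, along the tool's axes as they then stand; what a row does not reach is not made up. A row lasts 1/10 s, in which the tool goes at most 50 mm and 8.59 degrees, less where a joint would pass 70% of its speed; a pose out of reach is approached as far as the arm can. A call with a gripper value outside its range is refused whole. "gripper" is the finger opening in mm, from 0 to 85.4, set as the call begins (left out, the last holds). The fingers move at their own pace and stop on an object; "force" is the grip in N (left out, the last holds). Time passes only in rows, so rows that do not move let the fingers close. It gives the time, the measured TCP pose, the force and the opening at its end, in the units of the state.
- manip.get_state(): the state, without advancing time (a new reading comes with each control period).
- manip.capture(name): name is "scene" or "side" or "wrist"; returns a dict with "image" (420x560x3 uint8, red, green, blue), "K" (3x3 intrinsics, pixels), "R" (3x3) and "t" (3): a world point X has camera coordinates R X + t; the wrist camera has in their place "tool_from_camera" (4x4, takes a point from camera to tool coordinates, whose origin is the TCP and whose axes are the flange's). Camera axes: x right, y down, z forward; pixel columns grow to the right and rows downward; lengths in m; the calibration is good to about 2 mm. A picture is of the moment at which its call begins: read the wrist's pose just before it. There is no depth.
- manip.job_done(): hands the job in, once; it reports no verdict.
The state is a dict: "time": time; "joints": joint angles; "joint_vel": joint speeds; "tau": joint torques, N m; "eef_pos": TCP position; "eef_rot": TCP orientation; "ft_force": force on the tool from outside, world axes, zero at the start; "moment": the same for the moment, N m; "opening": finger opening in m.
Only numpy, scipy, OpenCV 4.12 (cv2) and the standard library are available. Lean on these libraries where they do the work, as an engineer would, in place of code of your own. Each camera call takes 0.05 s, during which the arm holds its last target.

## Working session

There is one attempt and no reset: what is moved stays moved. The work goes in short steps, Python scripts to look and compute and a tool call to move; the robot and the scene stay as the last step left them, time stands still between calls to the robot, and variables do not carry over. Pictures are saved under pics/ and viewed, and the job is handed in when it is done.

Besides the shell and the picture viewer there is one more tool, called after "Request:" in YAML: its name, and indented under it one key for each argument. servo_tool: Moves the arm, as the interface text tells. Its arguments: {"type":"object","properties":{"commands":{"type":"array","items":{"type":"object","properties":{"x":{"type":"number"},"y":{"type":"number"},"z":{"type":"number"},"ax":{"type":"number"},"ay":{"type":"number"},"az":{"type":"number"}}}},"gripper":{"type":"number"},"force":{"type":"number"}},"required":["commands"]}

```bash
mkdir -p pics; ls
python3 - <<'E'
from bench import manip
import cv2,json
s=manip.get_state();print({k:s[k] for k in('time','eef_pos','eef_rot','ft_force','opening')})
for n in('scene','side','wrist'):
    c=manip.capture(n);cv2.imwrite(f'pics/{n}0.png',c['image'][:,:,::-1])
    print(n,{k:c[k] for k in c if k!='image'})
E
```

```text
pics
{'time': 0.0, 'eef_pos': array([0.26031018, 0.5678262 , 0.23054367]), 'eef_rot': array([-1.11165694e-04,  2.13278789e-01,  9.76991145e-01, -6.69635878e-04]), 'ft_force': array([0.12841356, 0.22166517, 0.32804582]), 'opening': 0.08516112869935817}
scene {'K': array([[522.81974381,   0.        , 289.80024813],
       [  0.        , 522.81974381, 199.29697416],
       [  0.        ,   0.        ,   1.        ]]), 'R': array([[ 0.7573626 ,  0.65287868, -0.01230151],
       [ 0.4322146 , -0.51532777, -0.7400188 ],
       [-0.48948181,  0.55514567, -0.67247367]]), 't': array([-0.410528  , -0.21613935,  1.71720767])}
side {'K': array([[447.68104428,   0.        , 279.81265375],
       [  0.        , 447.68104428, 213.22145878],
       [  0.        ,   0.        ,   1.        ]]), 'R': array([[ 0.97640267, -0.21589943, -0.00502636],
       [-0.15156406, -0.66849561, -0.72810847],
       [ 0.1538381 ,  0.71168887, -0.6854435 ]]), 't': array([-0.56048671,  0.12187173,  1.26760188])}
wrist {'K': array([[292.11175314,   0.        , 283.46782141],
       [  0.        , 292.11175314, 208.91511007],
       [  0.        ,   0.        ,   1.        ]]), 'tool_from_camera': array([[ 2.69141738e-04, -9.62199206e-01, -2.72346499e-01,
         6.91497685e-02],
       [ 9.99999729e-01,  7.22706229e-05,  7.32900663e-04,
         2.54356022e-04],
       [-6.85513785e-04, -2.72346622e-01,  9.62198965e-01,
        -1.42741044e-01],
       [ 0.00000000e+00,  0.00000000e+00,  0.00000000e+00,
         1.00000000e+00]])}
```

View pics/scene0.png

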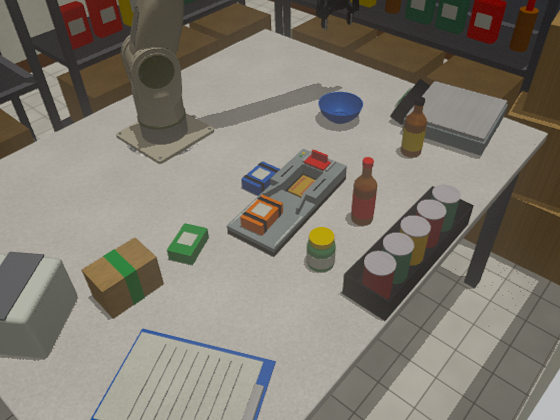

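View pics/side0.png

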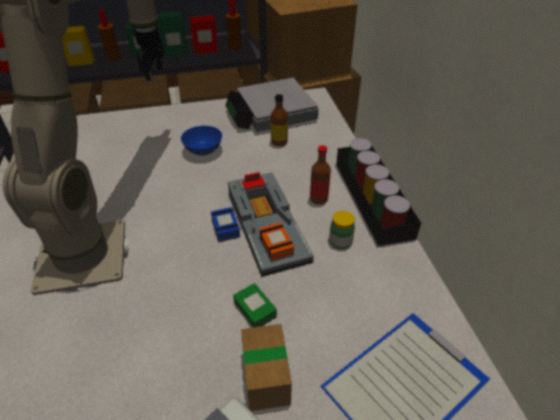

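View pics/wrist0.png

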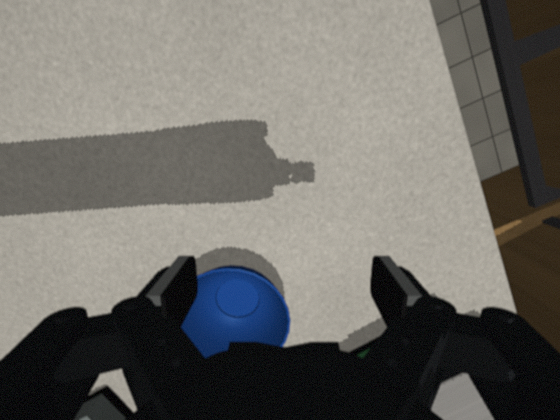

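The scene view shows the orange pack on the dock's deck at about (262,215). The things it could be confused with are the blue spare at (262,178), the green look-alike at (187,243) and the brown carton at (122,277). I choose the orange one with the black bands and white label, and check it in a close crop.

Run:
```python
import cv2
a=cv2.imread('pics/scene0.png')[135:260,215:365];cv2.imwrite('pics/sc.png',cv2.resize(a,None,fx=5,fy=4.8*1.0417,interpolation=cv2.INTER_CUBIC)[:600])
a=cv2.imread('pics/side0.png')[165:275,200:330];cv2.imwrite('pics/sd.png',cv2.resize(a,None,fx=5,fy=5,interpolation=cv2.INTER_CUBIC))
```

```text
(no output)
```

View pics/sc.png

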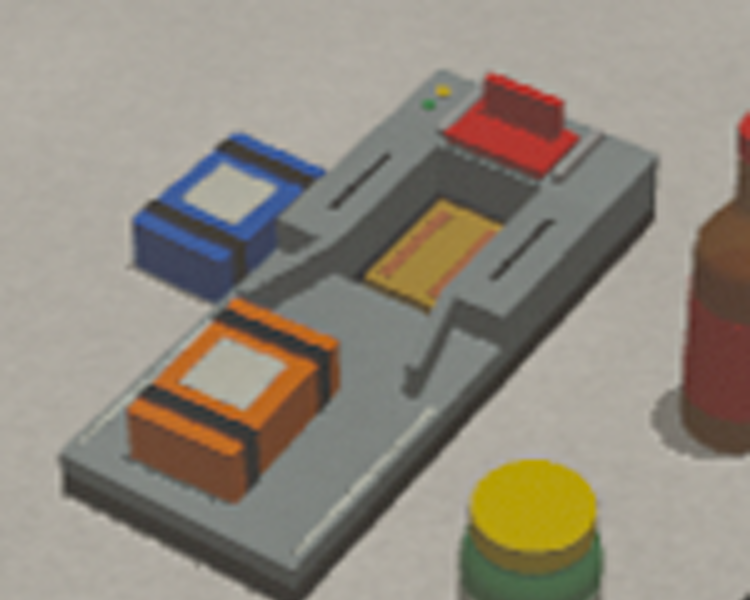

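View pics/sd.png

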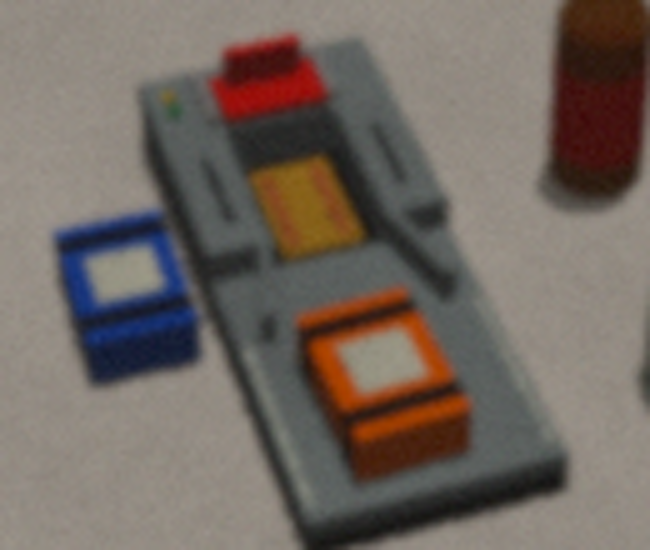

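```bash
cat > h.py <<'E'
import numpy as np,cv2
from bench import manip
def ray(c,px):
    d=np.linalg.inv(c['K'])@np.array([px[0],px[1],1.]); return -c['R'].T@c['t'], c['R'].T@d
def onz(c,px,z):
    o,d=ray(c,px); return o+d*(z-o[2])/d[2]
def proj(c,X):
    p=c['K']@(c['R']@np.asarray(X)+c['t']); return p[:2]/p[2]
def wristcam(c,s):
    from scipy.spatial.transform import Rotation as Ro
    q=s['eef_rot'];T=np.eye(4);T[:3,:3]=Ro.from_quat([q[1],q[2],q[3],q[0]]).as_matrix();T[:3,3]=s['eef_pos']
    W=np.linalg.inv(T@c['tool_from_camera']); c['R']=W[:3,:3];c['t']=W[:3,3]; return c
E
python3 - <<'E'
from h import *
sc=manip.capture('scene');sd=manip.capture('side')
f=lambda x,y:(215+x/5-.4,135+y/5-.4); g=lambda x,y:(200+x/5-.4,165+y/5-.4)
P={}
for n,c,h,pts in(('scene',sc,f,dict(nl=(65,458,.03),nr=(295,572,.03),fl=(445,70,.052),fr=(657,158,.052))),('side',sd,g,dict(nl=(305,520,.03),nr=(562,460,.03),fl=(140,85,.052),fr=(362,40,.052)))):
    r={k:onz(c,h(*v[:2]),v[2]) for k,v in pts.items()}
    near=(r['nl']+r['nr'])/2;far=(r['fl']+r['fr'])/2;d=far-near;d[2]=0
    L=np.linalg.norm(d);u=d/L
    w=r['nl']-r['nr'];w2=r['fl']-r['fr']
    print(n,{k:v.round(4) for k,v in r.items()});print('L',L,'ang',np.degrees(np.arctan2(u[1],u[0])),'wid ang',[np.degrees(np.arctan2(a[1],a[0]))-90 for a in(w,w2)],np.linalg.norm(w),np.linalg.norm(w2))
    print('bay',(near+u*.247), far-u*.115)
    # pack top
    tops=[(130,402),(237,300),(340,345),(243,452)] if n=='scene' else [(298,315),(408,288),(468,405),(352,432)]
    q=[onz(c,h(*p),.066) for p in tops];print('pack',np.mean(q,0),[a.round(4)[:2] for a in q])
E
```

```text
scene {'nl': array([ 0.4905, -0.1863,  0.03  ]), 'nr': array([ 0.6349, -0.1685,  0.03  ]), 'fl': array([0.447 , 0.1744, 0.052 ]), 'fr': array([0.5936, 0.1875, 0.052 ])}
L 0.3608140001058895 ang 96.75309006515904 wid ang [np.float64(-262.9784896050352), np.float64(-264.88597619459205)] 0.14549085952363777 0.14719701737854077
bay [0.53364636 0.06790505 0.03      ] [0.53378583 0.06672728 0.052     ]
pack [ 0.54297436 -0.10869703  0.066     ] [array([ 0.5153, -0.1597]), array([ 0.5038, -0.0675]), array([ 0.569 , -0.0587]), array([ 0.5839, -0.1489])]
side {'nl': array([ 0.4819, -0.1803,  0.03  ]), 'nr': array([ 0.6267, -0.1697,  0.03  ]), 'fl': array([0.4429, 0.1758, 0.052 ]), 'fr': array([0.5902, 0.1897, 0.052 ])}
L 0.35977950965264077 ang 96.01853714282429 wid ang [np.float64(-265.7880854025493), np.float64(-264.61122602015234)] 0.14521200395020395 0.14791204264708227
bay [0.52839298 0.07062546 0.03      ] [0.5286258  0.06841721 0.052     ]
pack [ 0.53955578 -0.10661908  0.066     ] [array([ 0.5012, -0.0635]), array([ 0.566, -0.056]), array([ 0.5779, -0.1509]), array([ 0.5131, -0.1562])]
```

Run:
```python
from h import *
sc=manip.capture('scene')
for n,p in dict(sauce=(364,219),jar=(321,262),soy=(412,152),bowl=(340,120),spare=(258,188),sauce_right=(376,213),sauce_left=(352,216)).items(): print(n,onz(sc,p,0).round(3))
```

```text
sauce [ 0.729  0.089 -0.   ]
jar [ 0.735 -0.105  0.   ]
soy [ 0.673  0.431 -0.   ]
bowl [ 0.395  0.43  -0.   ]
spare [ 0.422 -0.002 -0.   ]
sauce_right [0.741 0.129 0.   ]
sauce_left [ 0.698  0.078 -0.   ]
```

Request:
servo_tool:
  commands:
    - {"az":8.3,"z":-15}
    - {"az":8.3,"z":-15}
    - {"az":8.3,"z":-15}
    - {"az":8.3,"z":-15}
    - {"az":8.3}
    - {"az":8.3}
    - {"az":8.1}

```text
validation failed for argument at $.co...
```

Request:
servo_tool:
  commands:
    - {"x":0,"y":0,"z":-15,"ax":0,"ay":0,"az":8.3}
    - {"x":0,"y":0,"z":-15,"ax":0,"ay":0,"az":8.3}
    - {"x":0,"y":0,"z":-15,"ax":0,"ay":0,"az":8.3}
    - {"x":0,"y":0,"z":-15,"ax":0,"ay":0,"az":8.3}
    - {"x":0,"y":0,"z":0,"ax":0,"ay":0,"az":8.3}
    - {"x":0,"y":0,"z":0,"ax":0,"ay":0,"az":8.3}
    - {"x":0,"y":0,"z":0,"ax":0,"ay":0,"az":8.1}

```text
time: 1.0
eef_pos: [0.2604, 0.5682, 0.2914]
eef_rot: [-0.0, 0.662, 0.75, 0.0]
ft_force: [-0.1, -0.4, 0.1]
opening: 0.0852
```

Request:
servo_tool:
  commands:
    - {"x":-20,"y":6,"z":0,"ax":0,"ay":0,"az":0}
    - {"x":-40,"y":11,"z":0,"ax":0,"ay":0,"az":0}
    - {"x":-40,"y":11,"z":0,"ax":0,"ay":0,"az":0}
    - {"x":-40,"y":11,"z":0,"ax":0,"ay":0,"az":0}
    - {"x":-40,"y":11,"z":0,"ax":0,"ay":0,"az":0}
    - {"x":-40,"y":11,"z":0,"ax":0,"ay":0,"az":0}
    - {"x":-40,"y":11,"z":0,"ax":0,"ay":0,"az":0}
    - {"x":-40,"y":11,"z":0,"ax":0,"ay":0,"az":0}
    - {"x":-40,"y":11,"z":0,"ax":0,"ay":0,"az":0}
    - {"x":-40,"y":11,"z":0,"ax":0,"ay":0,"az":0}
    - {"x":-40,"y":11,"z":0,"ax":0,"ay":0,"az":0}
    - {"x":-40,"y":12,"z":0,"ax":0,"ay":0,"az":0}
    - {"x":-40,"y":12,"z":0,"ax":0,"ay":0,"az":0}
    - {"x":-40,"y":12,"z":0,"ax":0,"ay":0,"az":0}
    - {"x":-40,"y":12,"z":0,"ax":0,"ay":0,"az":0}
    - {"x":-40,"y":12,"z":10,"ax":0,"ay":0,"az":0}
    - {"x":-40,"y":12,"z":10,"ax":0,"ay":0,"az":0}
    - {"x":-30,"y":7,"z":10,"ax":0,"ay":0,"az":0}
    - {"x":-8,"y":0,"z":10,"ax":0,"ay":0,"az":0}
    - {"x":0,"y":0,"z":0,"ax":0,"ay":0,"az":0}

```text
time: 3.0
eef_pos: [0.5437, -0.0996, 0.2499]
eef_rot: [-0.001, 0.66, 0.751, -0.001]
ft_force: [-0.2, 1.1, 0.4]
opening: 0.0853
```

Run:
```python
from h import *
s=manip.get_state();c=manip.capture('wrist');cv2.imwrite('pics/w1.png',c['image'][:,:,::-1]);np.save('w1.npy',c|{'s':s},allow_pickle=True);print(s['time'],s['eef_pos'],s['eef_rot'])
```

```text
3.0 [ 0.5437329  -0.09959976  0.2499447 ] [-7.17924430e-04  6.60456490e-01  7.50863312e-01 -9.98444330e-04]
```

View pics/w1.png

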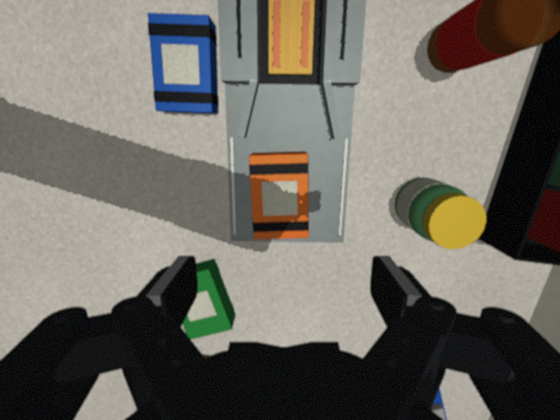

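Run:
```python
import cv2
a=cv2.imread('pics/w1.png')[60:250,200:380];cv2.imwrite('pics/w1z.png',cv2.resize(a,None,fx=3,fy=3,interpolation=cv2.INTER_CUBIC))
```

```text
(no output)
```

View pics/w1z.png

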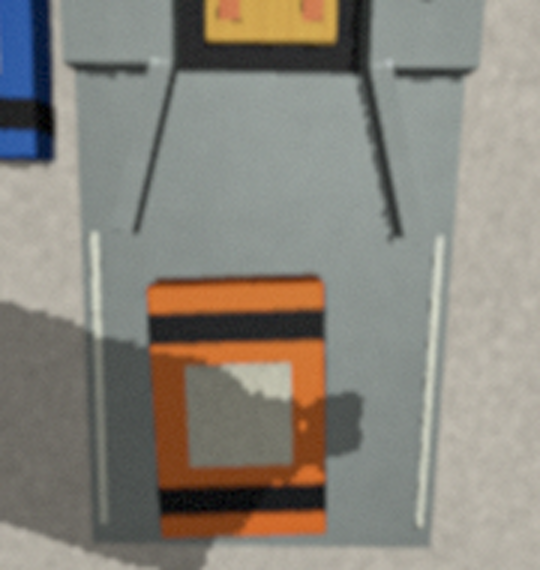

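Run:
```python
from h import *
c=np.load('w1.npy',allow_pickle=True).item();wristcam(c,c['s'])
f=lambda p:(200+p[0]/3-.33,60+p[1]/3-.33)
A=lambda a:np.degrees(np.arctan2(a[1],a[0]))
r=[onz(c,f(p),.052) for p in((66,65),(478,67))];n=[onz(c,f(p),.03) for p in((95,542),(430,544))]
m=(r[0]+r[1])/2;k=(n[0]+n[1])/2;d=m-k;d[2]=0
print(r,n,'L',np.linalg.norm(d),'ang',A(d),A(r[1]-r[0])+90,A(n[1]-n[0])+90)
u=d/np.linalg.norm(d);print('bay',m+u*.0525,k+u*.247)
q=[onz(c,f(p),.066) for p in((149,285),(323,278),(326,534),(163,536))];print('pack',np.mean(q,0),[A(q[0]-q[3]),A(q[1]-q[2]),A(q[1]-q[0])+90],[np.linalg.norm(q[i]-q[i-1]) for i in range(4)])
s=c['s'];print('tool x ang',A([2*s['eef_rot'][1]**2-1,2*s['eef_rot'][1]*s['eef_rot'][2]]))
```

```text
[array([0.46242724, 0.00695346, 0.052     ]), array([0.60948022, 0.0251938 , 0.052     ])] [array([ 0.48433952, -0.18459712,  0.03      ]), array([ 0.63186408, -0.1663989 ,  0.03      ])] L 0.19284768283161172 ang 96.59482773625297 97.07081007454754 97.03232161682367
bay [0.52992424 0.06822624 0.052     ] [0.52973447 0.06986763 0.03      ]
pack [ 0.54044003 -0.10942847  0.066     ] [np.float64(98.76099548282282), np.float64(99.30043794956295), np.float64(99.62933494520061)] [np.float64(0.09887464203592926), np.float64(0.06404179642827373), np.float64(0.10054333152135864), np.float64(0.06498475063683719)]
tool x ang 97.33061651878344
```

Request:
servo_tool:
  commands:
    - {"x":-4,"y":-2.5,"z":20,"ax":0,"ay":0,"az":-1.0}
    - {"x":-5,"y":-2.3,"z":35,"ax":0,"ay":0,"az":-0.9}
    - {"x":0,"y":0,"z":40,"ax":0,"ay":0,"az":0}
    - {"x":0,"y":0,"z":40,"ax":0,"ay":0,"az":0}
    - {"x":0,"y":0,"z":30,"ax":0,"ay":0,"az":0}
    - {"x":0,"y":0,"z":20,"ax":0,"ay":0,"az":0}
    - {"x":0,"y":0,"z":10,"ax":0,"ay":0,"az":0}
    - {"x":0,"y":0,"z":5,"ax":0,"ay":0,"az":0}
    - {"x":0,"y":0,"z":0,"ax":0,"ay":0,"az":0}

```text
time: 3.95
eef_pos: [0.5415, -0.1073, 0.0518]
eef_rot: [0.0, 0.647, 0.763, 0.0]
ft_force: [-0.5, -0.5, -0.1]
opening: 0.0853
```

```bash
cat > snap.py <<'E'
from h import *
import sys
n=sys.argv[1]
s=manip.get_state();print(s['time'],s['eef_pos'].round(4),s['ft_force'].round(1),s['opening'])
ims=[]
for cam,(x0,y0,x1,y1) in dict(scene=(205,115,355,265),side=(190,140,340,290)).items():
    c=manip.capture(cam);ims.append(cv2.resize(c['image'][y0:y1,x0:x1,::-1],(400,400),interpolation=cv2.INTER_CUBIC))
cv2.imwrite(f'pics/{n}.png',np.hstack(ims))
s=manip.get_state();c=manip.capture('wrist');cv2.imwrite(f'pics/{n}w.png',c['image'][:,:,::-1]);np.save(n+'.npy',c|{'s':s},allow_pickle=True)
E
python3 snap.py a1
```

```text
3.95 [ 0.5415 -0.1073  0.0518] [-0.5 -0.5 -0.1] 0.08528454968624853
```

View pics/a1.png

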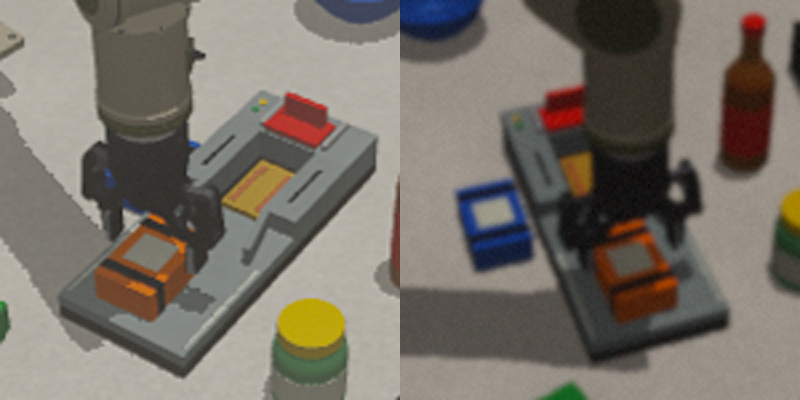

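View pics/a1w.png

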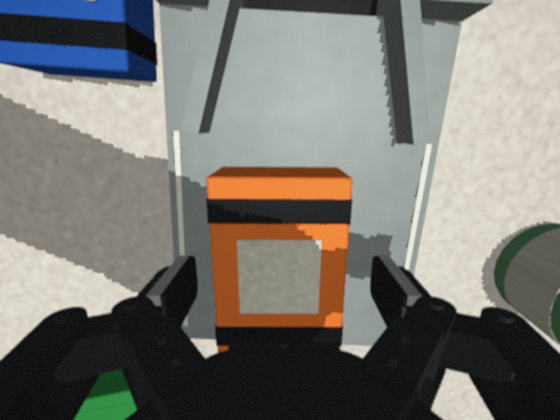

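The jaws straddle the orange pack: it sits at (280,250) in the wrist view, with the pads at (175,285) and (395,285). Closing gently.

Request:
servo_tool:
  commands:
    - {"x":0,"y":0,"z":1,"ax":0,"ay":0,"az":0}
    - {"x":0,"y":0,"z":0,"ax":0,"ay":0,"az":0}
    - {"x":0,"y":0,"z":0,"ax":0,"ay":0,"az":0}
    - {"x":0,"y":0,"z":0,"ax":0,"ay":0,"az":0}
    - {"x":0,"y":0,"z":0,"ax":0,"ay":0,"az":0}
    - {"x":0,"y":0,"z":0,"ax":0,"ay":0,"az":0}
  gripper: 55
  force: 30

```text
time: 4.7
eef_pos: [0.5413, -0.1081, 0.0509]
eef_rot: [0.0, 0.647, 0.762, 0.0]
ft_force: [-1.9, 1.4, 5.4]
opening: 0.0651
```

```bash
python3 snap.py a2
```

```text
4.7 [ 0.5413 -0.1081  0.0509] [-1.9  1.4  5.4] 0.065073411397703
```

View pics/a2.png

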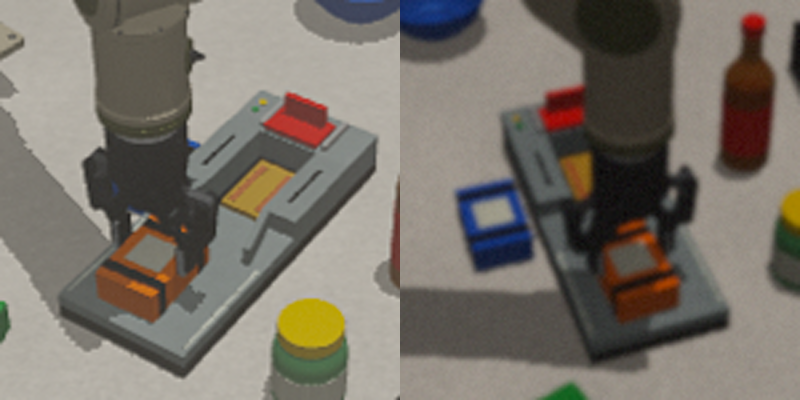

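View pics/a2w.png

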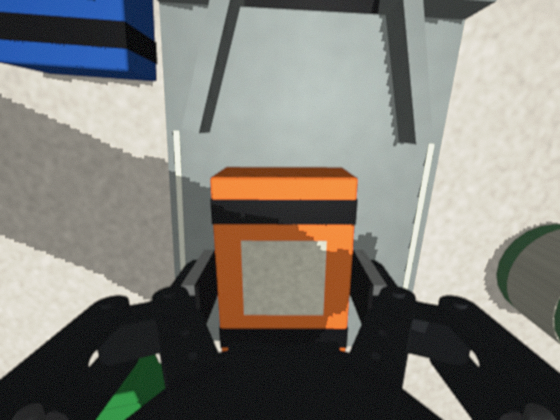

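Request:
servo_tool:
  commands:
    - {"x":8,"y":2.3,"z":0,"ax":0,"ay":0,"az":0.65}
    - {"x":10,"y":2.4,"z":0,"ax":0,"ay":0,"az":0.65}
    - {"x":10,"y":2.4,"z":0,"ax":0,"ay":0,"az":0.65}
    - {"x":10,"y":2.3,"z":0,"ax":0,"ay":0,"az":0.65}
    - {"x":10,"y":0,"z":0,"ax":0,"ay":0,"az":0}
    - {"x":8,"y":0,"z":0,"ax":0,"ay":0,"az":0}
    - {"x":0,"y":0,"z":0,"ax":0,"ay":0,"az":0}
    - {"x":0,"y":0,"z":0,"ax":0,"ay":0,"az":0}

```text
time: 5.65
eef_pos: [0.5433, -0.0498, 0.0509]
eef_rot: [0.0, 0.664, 0.748, 0.001]
ft_force: [-0.7, 0.4, 7.0]
opening: 0.0646
```

```bash
python3 snap.py a3
```

```text
5.65 [ 0.5433 -0.0498  0.0509] [-0.7  0.4  7. ] 0.06456630487776545
```

View pics/a3w.png

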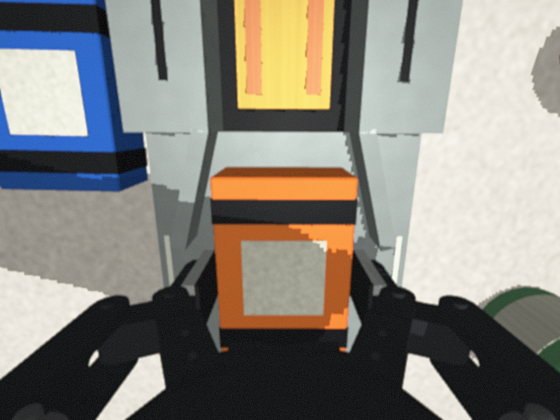

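Run:
```python
import cv2
a=cv2.imread('pics/a3w.png')[0:260,100:460];cv2.imwrite('pics/a3z.png',cv2.resize(a,None,fx=2.2,fy=2.2,interpolation=cv2.INTER_CUBIC))
```

```text
(no output)
```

View pics/a3z.png

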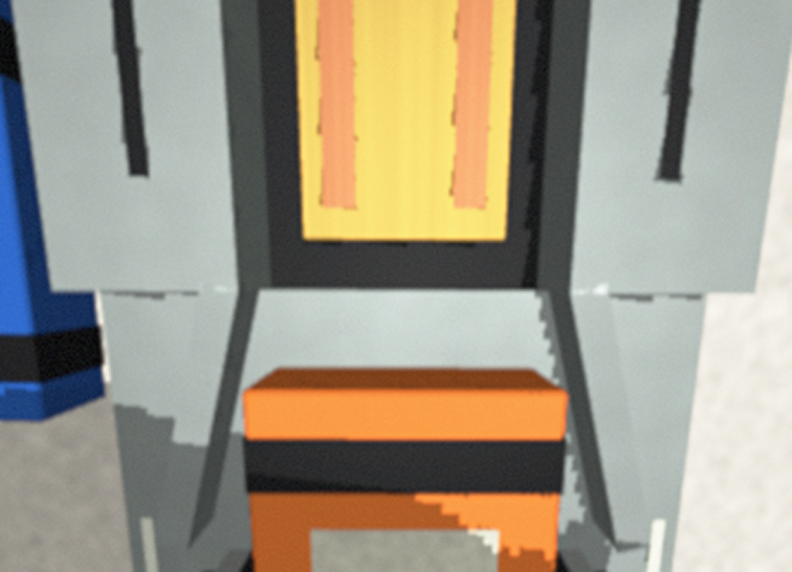

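Run:
```python
from h import *
c=np.load('a3.npy',allow_pickle=True).item();s=c['s'];wristcam(c,s)
from scipy.spatial.transform import Rotation as Ro
q=s['eef_rot'];R=Ro.from_quat([q[1],q[2],q[3],q[0]])
f=lambda p:(100+p[0]/2.2-.27,p[1]/2.2-.27)
T=lambda p,z:R.inv().apply(onz(c,f(p),z)-s['eef_pos'])*1e3
for p,z in(((238,291),.052),((571,291),.052),((221,0),.052),((590,0),.052),((50,291),.052),((755,292),.052),((244,392),.066),((567,392),.066)):print(p,T(p,z).round(1),onz(c,f(p),z).round(4))
```

```text
(238, 291) [ 66.8 -35.3  -1.1] [0.5003 0.0124 0.052 ]
(571, 291) [66.8 35.7 -1. ] [0.5708 0.0208 0.052 ]
(221, 0) [120.4 -34.8  -1. ] [0.4944 0.0657 0.052 ]
(590, 0) [120.5  35.5  -0.9] [0.5643 0.0741 0.052 ]
(50, 291) [ 66.8 -75.4  -1.1] [0.4605 0.0076 0.052 ]
(755, 292) [66.6 75.  -0.9] [0.6099 0.0253 0.052 ]
(244, 392) [ 47.5 -32.  -15.1] [ 0.5059 -0.0065  0.066 ]
(567, 392) [ 47.5  32.8 -15. ] [0.5702 0.0013 0.066 ]
```

Request:
servo_tool:
  commands:
    - {"x":0,"y":0,"z":-1,"ax":0,"ay":0,"az":0}
    - {"x":0,"y":0,"z":-1,"ax":0,"ay":0,"az":0}
    - {"x":6,"y":0,"z":0,"ax":0,"ay":0,"az":0}
    - {"x":8,"y":0,"z":0,"ax":0,"ay":0,"az":0}
    - {"x":8,"y":0,"z":0,"ax":0,"ay":0,"az":0}
    - {"x":8,"y":0,"z":0,"ax":0,"ay":0,"az":0}
    - {"x":8,"y":0,"z":0,"ax":0,"ay":0,"az":0}
    - {"x":8,"y":0,"z":0,"ax":0,"ay":0,"az":0}
    - {"x":6,"y":0,"z":0,"ax":0,"ay":0,"az":0}
    - {"x":0,"y":0,"z":0,"ax":0,"ay":0,"az":0}

```text
time: 6.8
eef_pos: [0.5365, 0.0016, 0.0523]
eef_rot: [-0.0, 0.664, 0.748, 0.0]
ft_force: [-0.4, -0.5, -3.7]
opening: 0.065
```

```bash
python3 snap.py a4
```

```text
6.8 [0.5365 0.0016 0.0523] [-0.4 -0.5 -3.7] 0.06500616519221337
```

View pics/a4w.png

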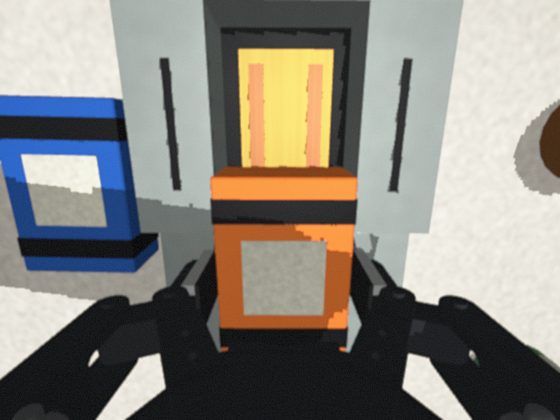

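View pics/a4.png

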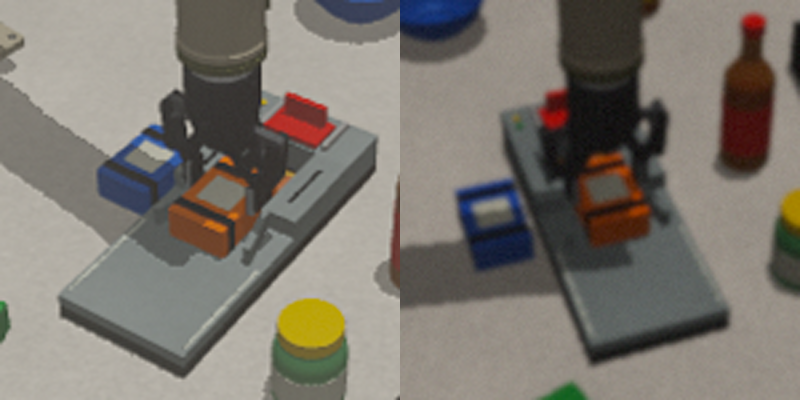

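Request:
servo_tool:
  commands:
    - {"x":6,"y":0,"z":0,"ax":0,"ay":0,"az":0}
    - {"x":10,"y":0,"z":0,"ax":0,"ay":0,"az":0}
    - {"x":10,"y":0,"z":0,"ax":0,"ay":0,"az":0}
    - {"x":10,"y":0,"z":0,"ax":0,"ay":0,"az":0}
    - {"x":8,"y":0,"z":0,"ax":0,"ay":0,"az":0}
    - {"x":6,"y":0,"z":0,"ax":0,"ay":0,"az":0}
    - {"x":5,"y":0,"z":0,"ax":0,"ay":0,"az":0}
    - {"x":0,"y":0,"z":0,"ax":0,"ay":0,"az":0}
    - {"x":0,"y":0,"z":0,"ax":0,"ay":0,"az":0}

```text
time: 7.85
eef_pos: [0.5301, 0.0548, 0.0523]
eef_rot: [0.0, 0.664, 0.748, -0.0]
ft_force: [-0.5, -0.7, -2.4]
opening: 0.0647
```

```bash
python3 snap.py a5;python3 - <<'E'
import cv2
a=cv2.imread('pics/a5w.png')[40:300,140:440];cv2.imwrite('pics/a5z.png',cv2.resize(a,None,fx=2.2,fy=2.2,interpolation=cv2.INTER_CUBIC))
E
```

```text
7.85 [0.5301 0.0548 0.0523] [-0.5 -0.7 -2.4] 0.06465842208067327
```

View pics/a5z.png

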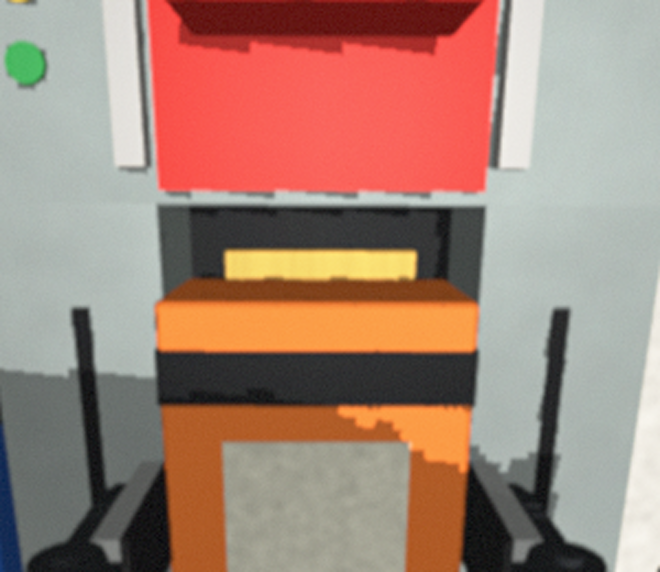

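View pics/a5.png

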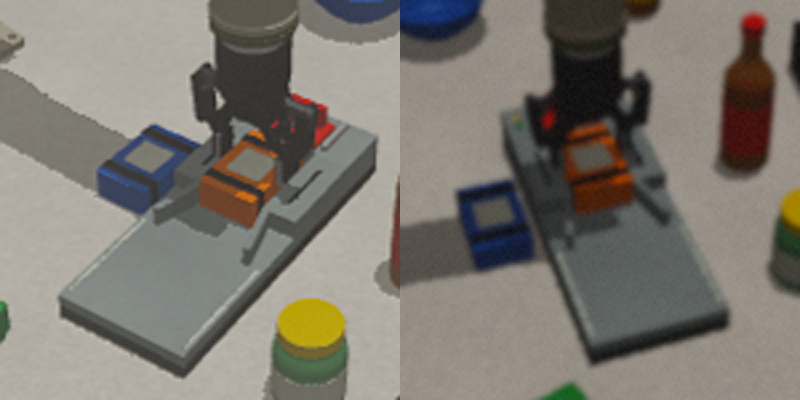

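Run:
```python
from h import *
c=np.load('a5.npy',allow_pickle=True).item();s=c['s'];wristcam(c,s)
from scipy.spatial.transform import Rotation as Ro
q=s['eef_rot'];R=Ro.from_quat([q[1],q[2],q[3],q[0]])
f=lambda p:(140+p[0]/2.2-.27,40+p[1]/2.2-.27)
T=lambda p,z:R.inv().apply(onz(c,f(p),z)-s['eef_pos'])*1e3
for p,z in(((158,206),.052),((487,206),.052),((160,190),.060),((486,190),.060),((157,302),.067),((477,302),.067)):print(p,T(p,z).round(1),onz(c,f(p),z).round(4))
```

```text
(158, 206) [ 66.1 -34.    0.3] [0.4886 0.1162 0.052 ]
(487, 206) [66.2 36.9  0.3] [0.559  0.1245 0.052 ]
(160, 190) [ 69.5 -31.5  -7.7] [0.4907 0.1198 0.06  ]
(486, 190) [69.5 34.4 -7.7] [0.5562 0.1275 0.06  ]
(157, 302) [ 47.8 -31.9 -14.7] [0.4929 0.0982 0.067 ]
(477, 302) [ 47.8  32.4 -14.7] [0.5567 0.1058 0.067 ]
```

Request:
servo_tool:
  commands:
    - {"x":4,"y":0.5,"z":0,"ax":0,"ay":0,"az":0}
    - {"x":5,"y":0.5,"z":0,"ax":0,"ay":0,"az":0}
    - {"x":4,"y":0,"z":0,"ax":0,"ay":0,"az":0}
    - {"x":2.5,"y":0,"z":0,"ax":0,"ay":0,"az":0}
    - {"x":0,"y":0,"z":0,"ax":0,"ay":0,"az":0}
    - {"x":0,"y":0,"z":0,"ax":0,"ay":0,"az":0}
    - {"x":0,"y":0,"z":0,"ax":0,"ay":0,"az":0}

```text
time: 8.7
eef_pos: [0.5293, 0.0703, 0.0523]
eef_rot: [0.0, 0.664, 0.748, 0.0]
ft_force: [0.2, -0.4, -2.7]
opening: 0.0648
```

```bash
python3 snap.py a6;python3 - <<'E'
import cv2
a=cv2.imread('pics/a6w.png')[40:300,140:440];cv2.imwrite('pics/a6z.png',cv2.resize(a,None,fx=2.2,fy=2.2,interpolation=cv2.INTER_CUBIC))
E
```

```text
8.7 [0.5293 0.0703 0.0523] [ 0.2 -0.4 -2.7] 0.06484321386652851
```

View pics/a6z.png

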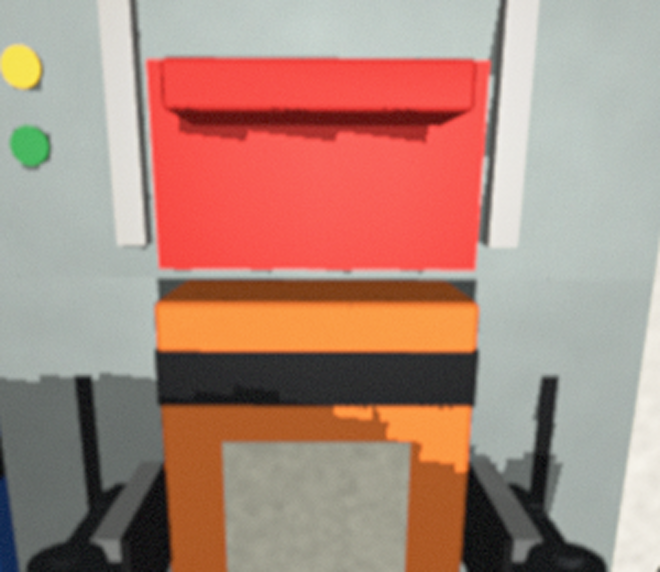

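View pics/a6.png

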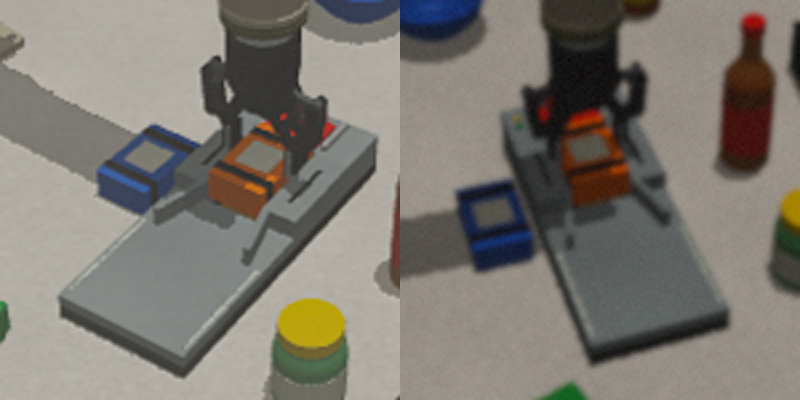

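Request:
servo_tool:
  commands:
    - {"x":0,"y":0,"z":0,"ax":0,"ay":0,"az":0}
    - {"x":0,"y":0,"z":0,"ax":0,"ay":0,"az":0}
    - {"x":0,"y":0,"z":0,"ax":0,"ay":0,"az":0}
    - {"x":0,"y":0,"z":0,"ax":0,"ay":0,"az":0}
    - {"x":0,"y":0,"z":0,"ax":0,"ay":0,"az":0}
  gripper: 85

```text
time: 9.35
eef_pos: [0.5293, 0.0705, 0.0524]
eef_rot: [0.0, 0.664, 0.748, 0.0]
ft_force: [0.8, 0.3, 0.1]
opening: 0.085
```

Request:
servo_tool:
  commands:
    - {"x":0,"y":0,"z":-10,"ax":0,"ay":0,"az":0}
    - {"x":0,"y":0,"z":-20,"ax":0,"ay":0,"az":0}
    - {"x":0,"y":0,"z":-20,"ax":0,"ay":0,"az":0}
    - {"x":0,"y":0,"z":-10,"ax":0,"ay":0,"az":0}
    - {"x":0,"y":0,"z":0,"ax":0,"ay":0,"az":0}

```text
time: 9.85
eef_pos: [0.5302, 0.0708, 0.1138]
eef_rot: [0.001, 0.664, 0.748, 0.001]
ft_force: [1.0, 0.3, 0.2]
opening: 0.0849
```

```bash
python3 snap.py a7;python3 - <<'E'
import cv2
a=cv2.imread('pics/a7w.png')[40:300,140:440];cv2.imwrite('pics/a7z.png',cv2.resize(a,None,fx=2.2,fy=2.2,interpolation=cv2.INTER_CUBIC))
E
```

```text
9.85 [0.5302 0.0708 0.1138] [1.  0.3 0.2] 0.08491163061099051
```

View pics/a7z.png

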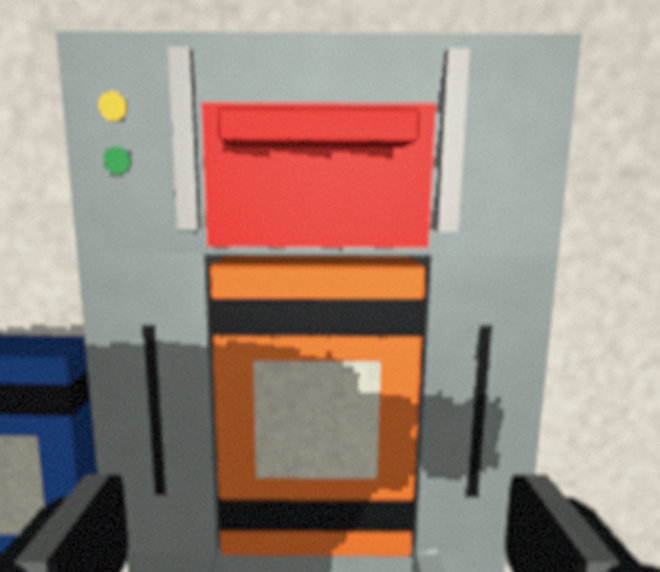

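View pics/a7.png

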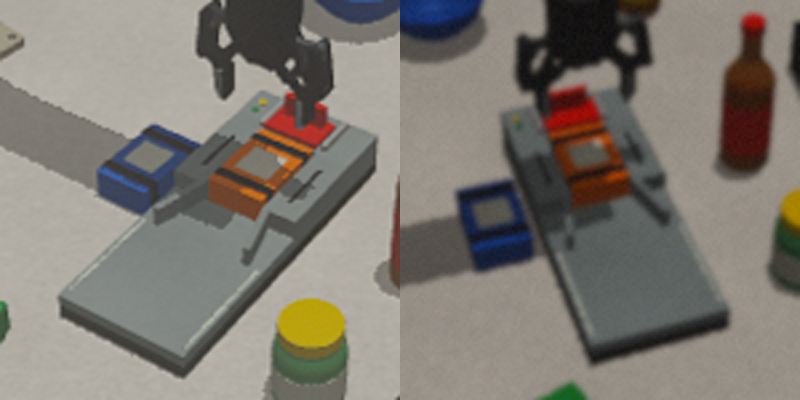

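```bash
cat > z.py <<'E'
from h import *
from scipy.spatial.transform import Rotation as Ro
def load(n):
    c=np.load(n+'.npy',allow_pickle=True).item();s=c['s'];wristcam(c,s);q=s['eef_rot'];R=Ro.from_quat([q[1],q[2],q[3],q[0]])
    return c,s,lambda px,z:(R.inv().apply(onz(c,px,z)-s['eef_pos'])*1e3).round(1)
E
python3 - <<'E'
from z import *
c,s,T=load('a7')
f=lambda p:(140+p[0]/2.2-.27,40+p[1]/2.2-.27)
for p,z in(((208,263),.060),((428,264),.06),((414,555),.06),((220,556),.06),((205,256),.052),((430,256),.052),((220,142),.085),((418,142),.085),((218,107),.085)):print(p,T(f(p),z))
E
```

```text
(208, 263) [ 48.4 -32.4  52. ]
(428, 264) [48.1 33.7 52. ]
(414, 555) [-50.7  33.6  52. ]
(220, 556) [-51.1 -32.8  52. ]
(205, 256) [ 49.7 -34.6  60. ]
(430, 256) [49.7 35.6 60. ]
(220, 142) [ 81.  -23.9  27. ]
(418, 142) [81.  25.5 27. ]
(218, 107) [ 89.1 -24.   27. ]
```

Request:
servo_tool:
  commands:
    - {"x":0,"y":0,"z":0,"ax":0,"ay":0,"az":0}
    - {"x":0,"y":0,"z":0,"ax":0,"ay":0,"az":0}
    - {"x":0,"y":0,"z":0,"ax":0,"ay":0,"az":0}
    - {"x":0,"y":0,"z":0,"ax":0,"ay":0,"az":0}
    - {"x":0,"y":0,"z":0,"ax":0,"ay":0,"az":0}
    - {"x":0,"y":0,"z":0,"ax":0,"ay":0,"az":0}
    - {"x":0,"y":0,"z":0,"ax":0,"ay":0,"az":0}
    - {"x":0,"y":0,"z":0,"ax":0,"ay":0,"az":0}
  gripper: 0

```text
time: 10.8
eef_pos: [0.5293, 0.0705, 0.1123]
eef_rot: [-0.0, 0.664, 0.748, 0.0]
ft_force: [0.5, -0.2, 0.7]
opening: 0.0006
```

Request:
servo_tool:
  commands:
    - {"x":-1.5,"y":0.5,"z":15,"ax":0,"ay":0,"az":0}
    - {"x":0,"y":0,"z":20,"ax":0,"ay":0,"az":0}
    - {"x":0,"y":0,"z":10,"ax":0,"ay":0,"az":0}
    - {"x":0,"y":0,"z":4,"ax":0,"ay":0,"az":0}
    - {"x":0,"y":0,"z":1,"ax":0,"ay":0,"az":0}
    - {"x":0,"y":0,"z":1,"ax":0,"ay":0,"az":0}
    - {"x":0,"y":0,"z":1,"ax":0,"ay":0,"az":0}

```text
time: 11.5
eef_pos: [0.5304, 0.0692, 0.0608]
eef_rot: [0.0, 0.664, 0.748, 0.001]
ft_force: [-0.2, 1.0, 0.2]
opening: -0.0001
```

Request:
servo_tool:
  commands:
    - {"x":0,"y":0,"z":1,"ax":0,"ay":0,"az":0}
    - {"x":0,"y":0,"z":1,"ax":0,"ay":0,"az":0}
    - {"x":0,"y":0,"z":0,"ax":0,"ay":0,"az":0}

```text
time: 11.8
eef_pos: [0.5302, 0.0692, 0.0586]
eef_rot: [0.0, 0.664, 0.748, 0.0]
ft_force: [-0.3, 0.1, 2.0]
opening: 0.0004
```

Request:
servo_tool:
  commands:
    - {"x":0,"y":0,"z":1,"ax":0,"ay":0,"az":0}
    - {"x":0,"y":0,"z":1,"ax":0,"ay":0,"az":0}
    - {"x":0,"y":0,"z":0,"ax":0,"ay":0,"az":0}

```text
time: 12.1
eef_pos: [0.5302, 0.0692, 0.0566]
eef_rot: [0.0, 0.664, 0.748, 0.0]
ft_force: [0.3, -0.6, 4.1]
opening: 0.0002
```

Request:
servo_tool:
  commands:
    - {"x":0,"y":0,"z":1,"ax":0,"ay":0,"az":0}
    - {"x":0,"y":0,"z":1,"ax":0,"ay":0,"az":0}
    - {"x":0,"y":0,"z":1,"ax":0,"ay":0,"az":0}
    - {"x":0,"y":0,"z":0,"ax":0,"ay":0,"az":0}

```text
time: 12.5
eef_pos: [0.5302, 0.0692, 0.0535]
eef_rot: [0.0, 0.664, 0.748, 0.0]
ft_force: [-0.4, 1.1, 2.9]
opening: 0.0001
```

Request:
servo_tool:
  commands:
    - {"x":0,"y":0,"z":1,"ax":0,"ay":0,"az":0}
    - {"x":0,"y":0,"z":0.5,"ax":0,"ay":0,"az":0}
    - {"x":0,"y":0,"z":0,"ax":0,"ay":0,"az":0}

```text
time: 12.8
eef_pos: [0.5302, 0.0692, 0.0522]
eef_rot: [0.0, 0.664, 0.748, 0.0]
ft_force: [-1.3, 0.6, 6.7]
opening: -0.0
```

Request:
servo_tool:
  commands:
    - {"x":0,"y":0,"z":0.5,"ax":0,"ay":0,"az":0}
    - {"x":0,"y":0,"z":0.5,"ax":0,"ay":0,"az":0}
    - {"x":0,"y":0,"z":0,"ax":0,"ay":0,"az":0}
    - {"x":0,"y":0,"z":0,"ax":0,"ay":0,"az":0}

```text
time: 13.2
eef_pos: [0.5302, 0.0692, 0.0521]
eef_rot: [-0.0, 0.664, 0.748, 0.0]
ft_force: [-7.3, -0.1, 19.4]
opening: 0.0002
```

Request:
servo_tool:
  commands:
    - {"x":0,"y":0,"z":-5,"ax":0,"ay":0,"az":0}
    - {"x":0,"y":0,"z":-20,"ax":0,"ay":0,"az":0}
    - {"x":0,"y":0,"z":-30,"ax":0,"ay":0,"az":0}
    - {"x":0,"y":0,"z":-20,"ax":0,"ay":0,"az":0}
    - {"x":0,"y":0,"z":0,"ax":0,"ay":0,"az":0}
    - {"x":0,"y":0,"z":0,"ax":0,"ay":0,"az":0}

```text
time: 13.8
eef_pos: [0.5298, 0.0693, 0.1256]
eef_rot: [-0.0, 0.664, 0.748, 0.0]
ft_force: [1.1, 1.1, -0.6]
opening: 0.0001
```

```bash
python3 snap.py a8;python3 - <<'E'
import cv2
a=cv2.imread('pics/a8w.png')[40:300,140:440];cv2.imwrite('pics/a8z.png',cv2.resize(a,None,fx=2.2,fy=2.2,interpolation=cv2.INTER_CUBIC))
E
```

```text
13.8 [0.5298 0.0693 0.1256] [ 1.1  1.1 -0.6] 0.0001350900107848997
```

View pics/a8z.png

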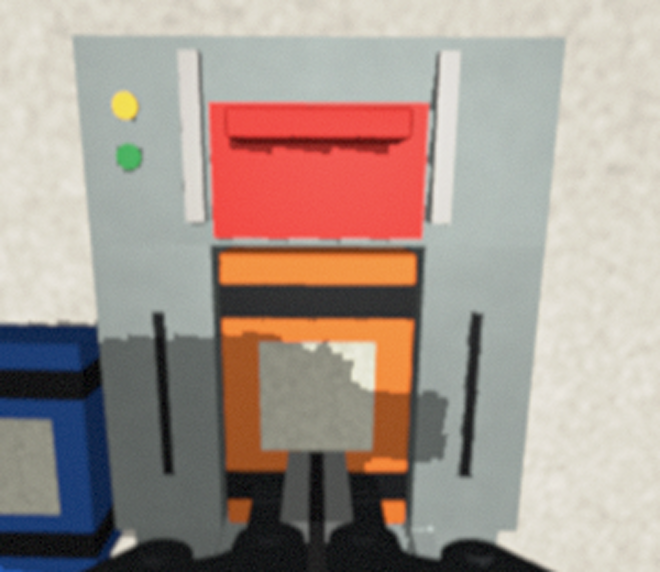

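View pics/a8.png

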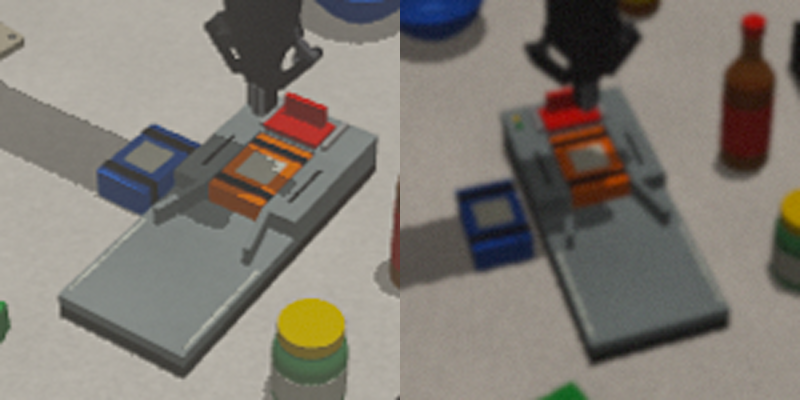

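Run:
```python
from z import *
c,s,T=load('a8')
f=lambda p:(140+p[0]/2.2-.27,40+p[1]/2.2-.27)
for p,z in(((212,247),.052),((424,247),.052),((219,251),.052),((416,251),.052),((227,106),.085),((411,106),.085),((229,139),.085),((411,139),.085),((75,38),.052),((565,38),.052)):print(p,T(f(p),z))
```

```text
(212, 247) [ 51.4 -34.3  72.8]
(424, 247) [51.4 35.7 72.6]
(219, 251) [ 50.1 -32.   72.8]
(416, 251) [50.1 33.1 72.7]
(227, 106) [ 90.8 -23.5  39.7]
(411, 106) [90.9 25.1 39.7]
(229, 139) [ 82.6 -23.2  39.7]
(411, 139) [82.6 25.5 39.7]
(75, 38) [114.  -73.2  72.8]
(565, 38) [114.   75.6  72.6]
```

Request:
servo_tool:
  commands:
    - {"x":15,"y":0.5,"z":0,"ax":0,"ay":0,"az":0}
    - {"x":30,"y":0,"z":0,"ax":0,"ay":0,"az":0}
    - {"x":30,"y":0,"z":0,"ax":0,"ay":0,"az":0}
    - {"x":25,"y":0,"z":0,"ax":0,"ay":0,"az":0}
    - {"x":13,"y":0,"z":0,"ax":0,"ay":0,"az":0}
    - {"x":0,"y":0,"z":0,"ax":0,"ay":0,"az":0}
    - {"x":0,"y":0,"z":0,"ax":0,"ay":0,"az":0}

```text
time: 14.65
eef_pos: [0.5172, 0.1804, 0.1256]
eef_rot: [0.0, 0.664, 0.747, -0.0]
ft_force: [0.2, -0.7, -0.2]
opening: 0.0004
```

Request:
servo_tool:
  commands:
    - {"x":0,"y":0,"z":15,"ax":0,"ay":0,"az":0}
    - {"x":0,"y":0,"z":20,"ax":0,"ay":0,"az":0}
    - {"x":0,"y":0,"z":15,"ax":0,"ay":0,"az":0}
    - {"x":0,"y":0,"z":8,"ax":0,"ay":0,"az":0}
    - {"x":0,"y":0,"z":0,"ax":0,"ay":0,"az":0}

```text
time: 15.15
eef_pos: [0.5165, 0.1805, 0.0665]
eef_rot: [-0.0, 0.664, 0.747, -0.001]
ft_force: [-0.6, 0.1, 0.4]
opening: 0.0002
```

```bash
python3 snap.py a9
```

```text
15.15 [0.5165 0.1805 0.0665] [-0.6  0.1  0.4] 0.000192851248154846
```

View pics/a9.png

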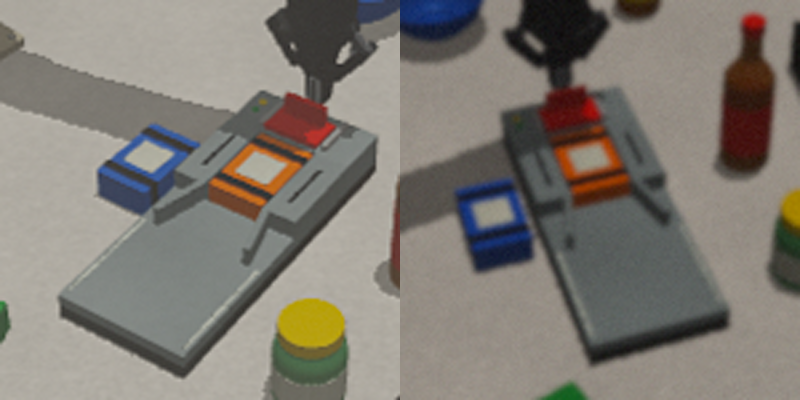

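Pack looks flush, and the closed fingers stand behind the red tab at (315,85) in the left half. Pushing toward −x.

Request:
servo_tool:
  commands:
    - {"x":-5,"y":0,"z":0,"ax":0,"ay":0,"az":0}
    - {"x":-4,"y":0,"z":0,"ax":0,"ay":0,"az":0}
    - {"x":-4,"y":0,"z":0,"ax":0,"ay":0,"az":0}
    - {"x":-4,"y":0,"z":0,"ax":0,"ay":0,"az":0}
    - {"x":0,"y":0,"z":0,"ax":0,"ay":0,"az":0}

```text
time: 15.8
eef_pos: [0.5194, 0.1639, 0.068]
eef_rot: [0.0, 0.664, 0.747, 0.0]
ft_force: [0.5, 0.6, 0.8]
opening: -0.0
```

Request:
servo_tool:
  commands:
    - {"x":-4,"y":0,"z":0,"ax":0,"ay":0,"az":0}
    - {"x":-4,"y":0,"z":0,"ax":0,"ay":0,"az":0}
    - {"x":-4,"y":0,"z":0,"ax":0,"ay":0,"az":0}
    - {"x":-3,"y":0,"z":0,"ax":0,"ay":0,"az":0}
    - {"x":0,"y":0,"z":0,"ax":0,"ay":0,"az":0}

```text
time: 16.3
eef_pos: [0.5209, 0.1487, 0.0677]
eef_rot: [0.0, 0.664, 0.747, -0.0]
ft_force: [-0.3, -0.9, -0.8]
opening: 0.0003
```

Request:
servo_tool:
  commands:
    - {"x":-2,"y":0,"z":0,"ax":0,"ay":0,"az":0}
    - {"x":-2,"y":0,"z":0,"ax":0,"ay":0,"az":0}
    - {"x":-2,"y":0,"z":0,"ax":0,"ay":0,"az":0}
    - {"x":0,"y":0,"z":0,"ax":0,"ay":0,"az":0}

```text
time: 16.7
eef_pos: [0.5215, 0.1432, 0.0677]
eef_rot: [0.0, 0.664, 0.748, -0.0]
ft_force: [-0.0, 0.1, 0.6]
opening: -0.0002
```

```bash
python3 snap.py b1
```

```text
16.7 [0.5215 0.1432 0.0677] [-0.   0.1  0.6] -0.0001556970406047273
```

View pics/b1.png

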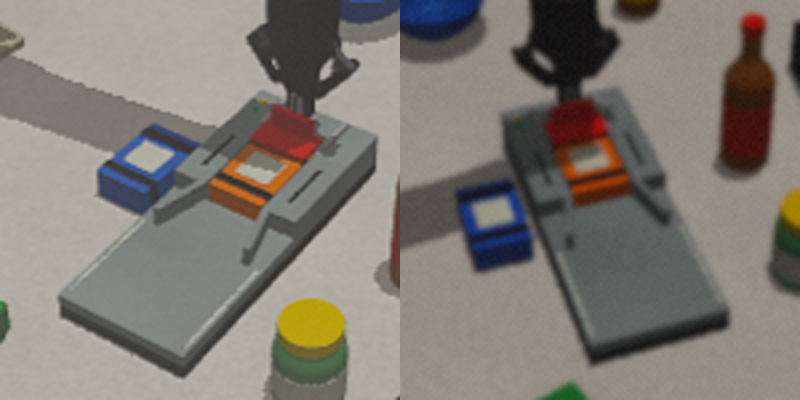

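The red plate slides over the pack's end without striking it (left half, about (275,140)). I'll keep pushing to the stop.

Request:
servo_tool:
  commands:
    - {"x":-1,"y":0,"z":0,"ax":0,"ay":0,"az":0}
    - {"x":-1,"y":0,"z":0,"ax":0,"ay":0,"az":0}
    - {"x":0,"y":0,"z":0,"ax":0,"ay":0,"az":0}

```text
time: 17.15
eef_pos: [0.5218, 0.1416, 0.0677]
eef_rot: [-0.0, 0.664, 0.748, 0.0]
ft_force: [-1.4, 2.0, -1.1]
opening: -0.0
```

Request:
servo_tool:
  commands:
    - {"x":-1,"y":0,"z":0,"ax":0,"ay":0,"az":0}
    - {"x":-1,"y":0,"z":0,"ax":0,"ay":0,"az":0}
    - {"x":0,"y":0,"z":0,"ax":0,"ay":0,"az":0}

```text
time: 17.45
eef_pos: [0.5219, 0.1406, 0.0678]
eef_rot: [-0.0, 0.664, 0.748, 0.0]
ft_force: [-0.6, 5.4, -1.2]
opening: -0.0003
```

Request:
servo_tool:
  commands:
    - {"x":-1,"y":0,"z":0,"ax":0,"ay":0,"az":0}
    - {"x":-1,"y":0,"z":0,"ax":0,"ay":0,"az":0}
    - {"x":0,"y":0,"z":0,"ax":0,"ay":0,"az":0}

```text
time: 17.75
eef_pos: [0.5219, 0.1405, 0.0679]
eef_rot: [-0.001, 0.663, 0.748, 0.001]
ft_force: [-1.7, 11.4, -1.3]
opening: 0.0
```

Request:
servo_tool:
  commands:
    - {"x":-1,"y":0,"z":0,"ax":0,"ay":0,"az":0}
    - {"x":0,"y":0,"z":0,"ax":0,"ay":0,"az":0}
    - {"x":0,"y":0,"z":0,"ax":0,"ay":0,"az":0}

```text
time: 18.05
eef_pos: [0.5219, 0.1404, 0.0679]
eef_rot: [-0.001, 0.663, 0.749, 0.001]
ft_force: [-2.5, 14.1, -1.7]
opening: -0.0
```

```bash
python3 snap.py b2
```

```text
18.05 [0.5219 0.1404 0.0679] [-2.5 14.1 -1.7] -2.2348187642656892e-05
```

View pics/b2.png

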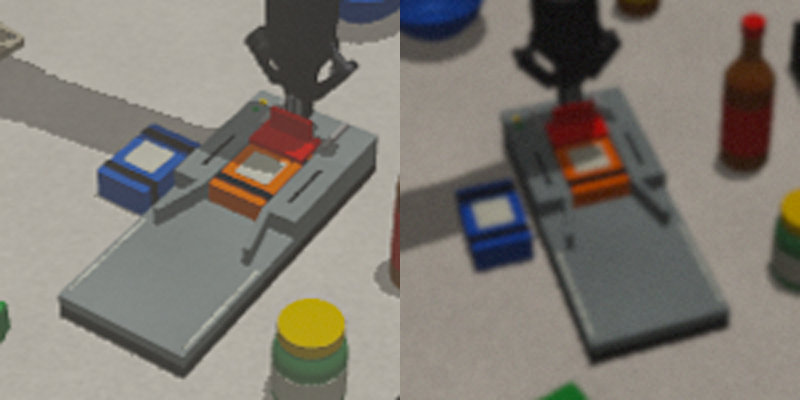

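The lock is at its stop: the force rose to 14 N with no further movement, and the tab is estimated at x ≈ +58. Backing off and looking from above.

Request:
servo_tool:
  commands:
    - {"x":6,"y":0,"z":0,"ax":0,"ay":0,"az":0}
    - {"x":10,"y":0,"z":0,"ax":0,"ay":0,"az":0}
    - {"x":4,"y":0,"z":0,"ax":0,"ay":0,"az":0}
    - {"x":0,"y":0,"z":-15,"ax":0,"ay":0,"az":0}
    - {"x":0,"y":0,"z":-30,"ax":0,"ay":0,"az":0}
    - {"x":-20,"y":0,"z":-30,"ax":0,"ay":0,"az":0}
    - {"x":-35,"y":0,"z":-30,"ax":0,"ay":0,"az":0}
    - {"x":-35,"y":0,"z":-15,"ax":0,"ay":0,"az":0}
    - {"x":-30,"y":0,"z":0,"ax":0,"ay":0,"az":0}
    - {"x":0,"y":0,"z":0,"ax":0,"ay":0,"az":0}
    - {"x":0,"y":0,"z":0,"ax":0,"ay":0,"az":0}

```text
time: 19.3
eef_pos: [0.5343, 0.0365, 0.1886]
eef_rot: [0.0, 0.665, 0.747, 0.0]
ft_force: [-0.1, 2.0, 0.2]
opening: 0.0
```

```bash
python3 snap.py b3;python3 - <<'E'
import cv2
a=cv2.imread('pics/b3w.png')[40:300,140:440];cv2.imwrite('pics/b3z.png',cv2.resize(a,None,fx=2.2,fy=2.2,interpolation=cv2.INTER_CUBIC))
E
```

```text
19.3 [0.5343 0.0365 0.1886] [-0.1  2.   0.2] 8.291622558316116e-06
```

View pics/b3z.png

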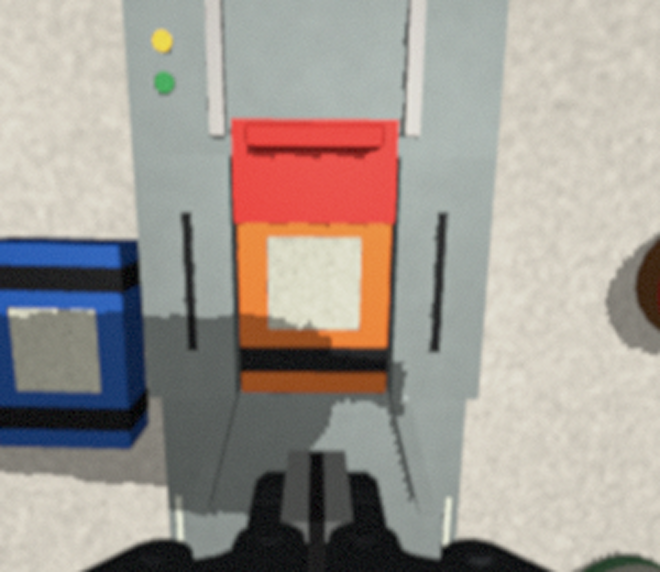

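View pics/b3.png

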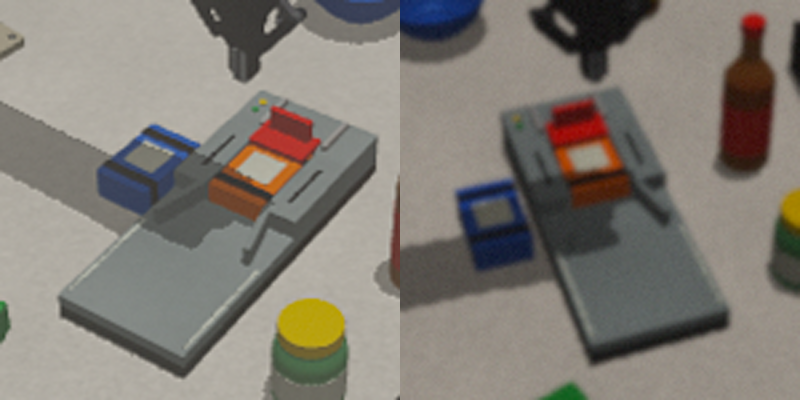

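Run:
```python
from z import *
c,s,T=load('b3')
f=lambda p:(140+p[0]/2.2-.27,40+p[1]/2.2-.27)
x0=T(f((147,398)),.052)[0]+52.5; print(x0)
for n,p,z in(('lockfront',(315,222),.060),('tabfar',(315,123),.085),('tabnear',(315,149),.085),('packnear L',(241,391),.052),('packnear R',(387,391),.052),('packmid L',(238,230),.052),('packmid R',(393,230),.052)):t=T(f(p),z);print(n,t[0]-x0,t[1])
# bystander change, start vs now
a=cv2.imread('pics/scene0.png');b=manip.capture('scene')['image'][:,:,::-1]
for nm,(u,v) in dict(spare=(262,178),sauce=(364,195),jar=(321,250),soy=(413,130),bowl=(340,108),carton=(122,277),green=(187,243)).items():
    A=a[v-22:v+22,u-22:u+22].astype(np.float32);B=b[v-22:v+22,u-22:u+22].astype(np.float32)
    print(nm,cv2.phaseCorrelate(A.mean(2),B.mean(2)))
```

```text
30.8
lockfront 26.099999999999998 -0.4
tabfar 61.900000000000006 -0.3
tabnear 53.0 -0.3
packnear L -49.1 -34.0
packnear R -49.1 32.3
packmid L 22.499999999999996 -33.0
packmid R 22.499999999999996 32.7
spare ((0.6662078562750615, 0.2266265334444988), 0.7786314514536916)
sauce ((0.49719157873411035, 0.4965525518063245), 0.9997957912933679)
jar ((0.5433200901871338, 0.5029799940065267), 1.0058327000229448)
soy ((0.47199043306369504, 0.5075507702136406), 0.9994024053620704)
bowl ((0.6713252586393423, 0.4946060843111155), 0.8333988359239366)
carton ((0.5517557837710889, 0.5757552847659042), 0.9947952136286983)
green ((0.48484863954003643, 0.4923053287390644), 1.0003431189501728)
```

```bash
python3 -c "
from bench import manip
print(manip.job_done())"
```

```text
the job is handed in; nothing more can be done
None
```

The orange pack is in the bay, pressed flush, with the red lock fully shut over it. The job was handed in at about 19.5 s of the 67 s allowed, with the robot clear of everything.

**How it went:** I gripped the pack lightly, straightened and centred it, and brought it along the deck into the bay. For about the last 120 mm it was held 1 to 2 mm above the deck. I released it, then pressed its middle with closed fingertips until it met the ledge: top at 52.1 mm, with about 19 N at the end. I then pushed the lock tab from its far side until it stopped moving, at about 14 N.

**Last checks:**
- **Lock:** its front edge measures at x ≈ 26 mm in the bay frame and the tab at about 57.5 mm. Fully shut is 26 and 58.
- **Pack:** it is centred in the bay to about 1 mm and looks flush from above.
- **Bystanders:** the spare pack, sauce, jar, soy, bowl, carton and green look-alike showed no visible shift between the first and last scene images. Shadows blurred the comparison slightly for the spare and the bowl.

No check failed or disagreed beyond the 1 to 2 mm of camera calibration.

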